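Move the tall circuit card from the open module to the bench stand

ROBOT

A 6-joint arm with a two-finger parallel gripper is mounted at the origin on the work surface. World frame = base frame: x ahead of the robot, y to its left, z up, the work surface at z = 0. Lengths are in mm, angles in rad, forces in N, time in s.
With the tool pointing down it reaches from about 325 to 925 mm from the base axis. Payload 3.1 kg.
Tool frame: the origin (TCP) lies at the very end of the fingers, on their centre line; the grasp point (between the pads) lies 19 mm behind it; z points along the fingers, y is the line along which they close (so a half turn about z gives the same grasp; the last joint's range is limited). The gripper opens to 85 mm and grips with 20 to 120 N. Pads are 22 mm wide; open, the fingers measure 114 mm over their backs; the gripper's body (76 mm by 85 mm) begins 54 mm behind the grasp point. The pads swing forward as they close: fully open they stand 13 mm farther back than shut.
Start: joints at [-1.248, 0.217, 1.613, -0, 1.311, -0.112], TCP at [263.29, -566.849, 231.3] pointing down, gripper open.
Joint ranges: [-2.75, 2.75], [-0.78, 2.1], [0.31, 2.55], [-1.13, 4.27], [0.13, 2.63], [-2.58, 2.58]. Speed limits (rad/s): [2.79, 2.79, 3.14, 3.14, 3.14, 3.14].

INTERFACE

Orientations are given as a unit quaternion [w, x, y, z].
In Python, from station import read_state, grab_frame, camera_info, hand_in gives the robot as it stands.
- The arm moves only by the tool apply_moves, never from a script. Its argument "deltas" is a list of rows, each a list of 3 entries, a list of its own where there are three numbers: the finger opening in cm, from 0 to 8.54, then the shift along the tool's x, y, z in cm, then the turn about the tool's z in degrees. In form: [[gripper, [x, y, z], turn], ...]. A call has 1 to 10 rows; each row shifts and turns the commanded pose from where the row before left it, along the tool's axes as they then stand; what a row does not reach is not made up. A row lasts 1/8 s, in which the tool goes at most 62.5 mm and 10.7 degrees, less where a joint would pass 70% of its speed; a pose out of reach is approached as far as the arm can. A call with a gripper value outside its range is refused whole. The fingers move at their own pace and stop on an object; the grip force is fixed at half the most. Time passes only in rows, so rows that do not move let the fingers close. It gives the time, the measured TCP pose, the force, the opening and the grip force at its end, in the units of the state.
- read_state(): the state, without advancing time (a new reading comes with each control period).
- grab_frame(name): name is "scene" or "top" or "wrist"; returns the picture (384x512x3 uint8, blue, green, red); there is no depth.
- camera_info(name): a dict with "fx", "fy", "cx", "cy" (pixels), "k1" (the pictures are not rectified: a ray, as slopes to the right and down, at radius r is drawn at 1 + k1 r^2 times it, then the intrinsics apply), "R" (3x3) and "t" (3): a world point X has camera coordinates R X + t; the wrist camera has in their place "tool_from_camera" (4x4, takes a point from camera to tool coordinates, whose origin is the TCP and whose axes are the flange's). Camera axes: x right, y down, z forward; pixel columns grow to the right and rows downward; lengths in mm; the calibration is good to about 2 mm. A picture is of the moment at which its call begins: read the wrist's pose just before it. camera_info takes no time and is no camera call.
- hand_in(): hands the job in; it is judged then, once.
The state is a dict: "clock": time; "qpos": joint angles; "dq": joint speeds; "tau": joint torques, N m; "ee_pos": TCP position; "tcp_rot": TCP orientation; "force": force on the tool from outside, world axes, zero at the start; "ft_torque": the same for the moment, N m; "grip_width": finger opening in mm; "gripper_force": force on a finger pad.
Only numpy, scipy, OpenCV 4.12 (cv2) and the standard library are available. Lean on these libraries where they do the work, as an engineer would, in place of code of your own. Each camera call takes 0.05 s, during which the arm holds its last target. There are 200 camera calls.

TASK

Draw the tall circuit card straight up out of the open electronics module by the bar along its top edge, and stand it upright in the slot of the bench stand, lowered (not dropped) until it is fully home; either way round will do. Then let go of it. Leave the other three cards in their slots and do not disturb the bottle, screwdriver and jar.

Things in the scene. Friction and masses are not known exactly. Their poses are not given: they have to be found in the camera images.
- cage: Electronics module, cover off: fixed dark slate-blue open-topped housing, 160 (x) x 204 (y) x 80 mm high. Origin: centre of its underside, z up. Four card slots side by side at y = -67.5, -22.5, 22.5, 67.5 mm; cards' faces look along its y. Cards stand on a floor at z = 10 mm; ribs guide both ends of a card up to z = 70 mm (slot 7 mm wide), walls reach z = 80 mm.
- tall_card: The tall circuit card, about 0.12 kg, in any slot of the module: dark green board 120 mm long (its x), 4 mm thick (its y), with an aluminium pull bar along the top edge, 100 mm long, 12 mm thick, 20 mm high. 140 mm high with the bar (bar centre at z = 130 mm), 40 mm higher than the other cards. Origin: centre of its bottom edge, z up the board.
- card_a: One of three short circuit cards in the module, like the tall one but 100 mm high in all. Origin at the centre of its bottom edge, x along the board, z up. To be left in its slot.
- card_b: One of three short circuit cards in the module, like the tall one but 100 mm high in all. Origin at the centre of its bottom edge, x along the board, z up. To be left in its slot.
- card_c: One of three short circuit cards in the module, like the tall one but 100 mm high in all. Origin at the centre of its bottom edge, x along the board, z up. To be left in its slot.
- stand: Bench stand, fixed: steel base plate 190 (x) x 100 (y) x 12 mm with two grey plastic end guides, 67 mm high above the bench, facing each other along its x; together they form one upright card slot along x, over the middle of the plate. Origin: centre of its underside, z up.
- stand_slot (a point): Centre of the floor of the stand's slot, 12 mm above the bench, where the centre of the card's bottom edge belongs; x along the slot, z up. Slot 8 mm wide, 126 mm long between its end walls, open in the middle (82 mm between the guides). Guides rise straight to 44 mm above the slot floor, then flare to a mouth about 26 mm wide at 55 mm.
- solvent_bottle: Clear glass bottle with a blue cap, 56 mm diameter, 100 mm high, upright; origin at the centre of its underside. Not to be disturbed.
- screwdriver: Screwdriver lying on the bench, 190 mm long along its x; not to be disturbed.
- screw_jar: White plastic jar, 60 mm diameter, 70 mm high; origin at the centre of its underside. Not to be disturbed.
Things that resemble listed ones, but are neither listed nor needed, are in the scene too. There is more than one size of the stand; the job needs the middle-sized.

How it is judged:
By the outcome, as a careful person would: the job done as asked, in the order asked, and still so for the second after the job is handed in, with the robot touching nothing.
It also fails if it takes over 45 s, if anything falls off the work surface, if the arm or the gripper's body presses on something with over 40 N, if the wrist force passes 120 N, or if a joint passes its speed limit or range.

## Working session

There is one attempt and no reset: what is moved stays moved. The work goes in short steps, Python scripts to look and compute and a tool call to move; the robot and the scene stay as the last step left them, time stands still between calls to the robot, and variables do not carry over. Pictures are saved under pics/ and viewed, at most 10 in all, crops included, and the job is handed in when it is done.

Besides the shell and the picture viewer there is one more tool, called after "Call:" in YAML: its name, and indented under it one key for each argument. apply_moves: Moves the arm, as the interface text tells. Its arguments: {"type":"object","properties":{"deltas":{"type":"array"}},"required":["deltas"]}

```bash
mkdir -p pics; python3 - <<'E'
from station import *
import cv2,numpy as np
s=read_state();print(s)
for n in("scene","top"):
    cv2.imwrite(f"pics/{n}0.png",grab_frame(n)); c=camera_info(n);print(n,c)
print(camera_info("wrist"))
E
```

```text
{'clock': 0.0, 'qpos': array([-1.24819349e+00,  2.17754893e-01,  1.61495495e+00,  4.01045447e-05,
        1.31130412e+00, -1.12219913e-01]), 'dq': array([-0.00088903,  0.0010886 , -0.00129161, -0.00016338,  0.00061126,
       -0.00191526]), 'tau': array([ 2.42337355e-04, -3.96848273e+01, -3.03852260e+01, -1.89783887e-04,
        9.71590576e-03, -6.76026701e-06]), 'ee_pos': array([ 263.03679806, -566.04209474,  229.9569522 ]), 'tcp_rot': array([-1.20599998e-03,  9.76459493e-01,  2.15697455e-01, -1.07848519e-04]), 'force': array([-0.09271471,  0.67103991, -0.52845401]), 'ft_torque': array([-0.02816074,  0.02332271, -0.04810722]), 'gripper_force': 0.0, 'grip_width': 85.26868119555917}
scene {'fx': 348.44356061153934, 'fy': 348.44356061153934, 'cx': 247.88539274387057, 'cy': 190.36933220736637, 'k1': -0.021829329991253074, 'R': array([[-0.59082518,  0.80662745,  0.01666616],
       [ 0.53395391,  0.40642081, -0.74142791],
       [-0.60482958, -0.42915532, -0.67082553]]), 't': array([ 320.10609626, -313.23913404, 1258.49856154])}
top {'fx': 456.20981390255986, 'fy': 456.20981390255986, 'cx': 258.0004280300208, 'cy': 184.98163348154188, 'k1': -0.10506199568893099, 'R': array([[ 0.02422503, -0.99930639,  0.02828237],
       [-0.99504382, -0.02683159, -0.09574896],
       [ 0.09644141, -0.02582267, -0.99500364]]), 't': array([1.17972557e+00, 6.05476059e+02, 1.20770356e+03])}
{'fx': 322.6632809338724, 'fy': 322.6632809338724, 'cx': 256.7392323396974, 'cy': 191.3493941858983, 'k1': 0.017311708595669537, 'tool_from_camera': array([[-2.50352978e-04, -9.51149255e-01, -3.08731327e-01,
         7.89362967e+01],
       [ 9.99999904e-01, -1.27212697e-04, -4.18987905e-04,
        -8.58283544e-01],
       [ 3.59245489e-04, -3.08731402e-01,  9.51149196e-01,
        -1.42489046e+02],
       [ 0.00000000e+00,  0.00000000e+00,  0.00000000e+00,
         1.00000000e+00]])}
```

View pics/scene0.png

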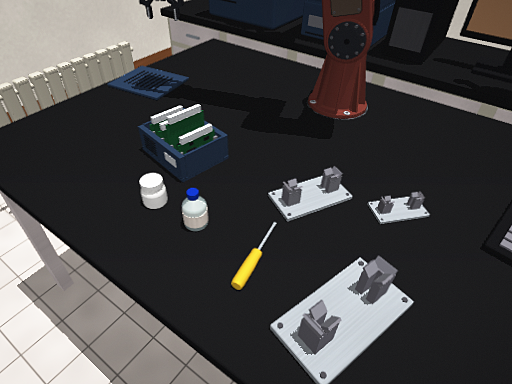

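View pics/top0.png

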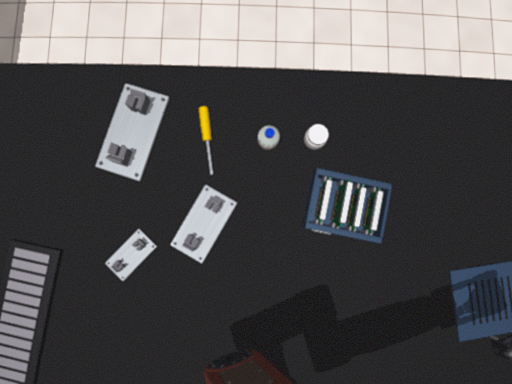

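The scene shows the blue cage at (183,148) with four white bars, and the jar at (153,190), bottle at (195,210) and screwdriver at (255,255). The top view has the bars at columns of about 325, 346, 361 and 377, row 205.

Stand candidates in the top view are large (132,132), middle (203,224) and small (131,255). The middle one should be 190x100 mm. I'll check sizes and enlarge.

```bash
cat > h.py <<'E'
from station import *
import cv2,numpy as np
from scipy.spatial.transform import Rotation as Ro
def ray(n,px,s=None):
    c=camera_info(n);px=np.atleast_2d(np.array(px,float))
    d=(px-[c['cx'],c['cy']])/[c['fx'],c['fy']];u=d.copy()
    for _ in range(20):u=d/(1+c['k1']*(u**2).sum(1,keepdims=True))
    v=np.c_[u,np.ones(len(u))]
    if n!='wrist':
        return -c['R'].T@c['t'], v@c['R']
    T=c['tool_from_camera'];q=s['tcp_rot'];R=Ro.from_quat([q[1],q[2],q[3],q[0]]).as_matrix()
    return R@T[:3,3]+s['ee_pos'], v@(R@T[:3,:3]).T
def onz(n,px,z,s=None):
    o,v=ray(n,px,s);return o+v*((z-o[2])/v[:,2])[:,None]
def tri(n1,p1,n2,p2,s1=None,s2=None):
    o1,a=ray(n1,p1,s1);o2,b=ray(n2,p2,s2);a=a[0];b=b[0]
    k=np.linalg.lstsq(np.c_[a,-b],o2-o1,rcond=None)[0]
    return (o1+a*k[0]+o2+b*k[1])/2, np.linalg.norm(o1+a*k[0]-o2-b*k[1])
def rects(m,amin):
    for c in cv2.findContours(m.astype(np.uint8)*255,cv2.RETR_EXTERNAL,cv2.CHAIN_APPROX_NONE)[0]:
        if cv2.contourArea(c)>amin: yield c,cv2.minAreaRect(c)
E
python3 - <<'E'
from h import *
t=cv2.imread('pics/top0.png');s=cv2.imread('pics/scene0.png')
big=lambda i,a,b,w,h:cv2.resize(i[b:b+h,a:a+w],(400,300),interpolation=cv2.INTER_CUBIC)
cv2.imwrite('pics/c1.png',np.vstack([np.hstack([big(s,130,90,112,84),big(t,295,160,112,84)]),np.hstack([big(s,260,150,112,84),big(t,150,180,112,84)])]))
g=t.min(2)
for c,r in rects(cv2.morphologyEx(((g>110)).astype(np.uint8),cv2.MORPH_CLOSE,np.ones((9,9))),400):
    b=cv2.boxPoints(r);
    if r[0][1]<85: continue
    w=onz('top',b,12);print(np.round(r[0]),[round(np.linalg.norm(w[i]-w[i+1])) for i in(0,1)],w.mean(0).round(1))
for c,r in rects((g>170)&(np.arange(512)>310)[None]&(np.arange(384)>165)[:,None],30):
    b=cv2.boxPoints(r);w=onz('top',b,100);print('bar',np.round(r[0],1),[round(np.linalg.norm(w[i]-w[i+1])) for i in(0,1)],onz('top',[r[0]],110).round(0),onz('top',[r[0]],150).round(0))
E
```

```text
[ 17. 317.] [378, 113] [223.7 671.6  12. ]
[130. 255.] [133, 70] [407.2 358.8  12. ]
[203. 223.] [192, 103] [498.2 163.1  12. ]
[349. 209.] [152, 171] [ 546.  -237.3   12. ]
[316. 136.] [65, 66] [ 750.4 -144.    12. ]
[132. 131.] [254, 136] [749.8 372.   12. ]
bar [376.8 210.1] [100, 13] [[ 541. -287.  110.]] [[ 539. -275.  150.]]
bar [359.9 206.8] [100, 12] [[ 549. -243.  110.]] [[ 546. -232.  150.]]
bar [346.2 202.1] [105, 13] [[ 560. -207.  110.]] [[ 557. -198.  150.]]
bar [325.7 199.4] [102, 13] [[ 565. -154.  110.]] [[ 562. -147.  150.]]
```

View pics/c1.png

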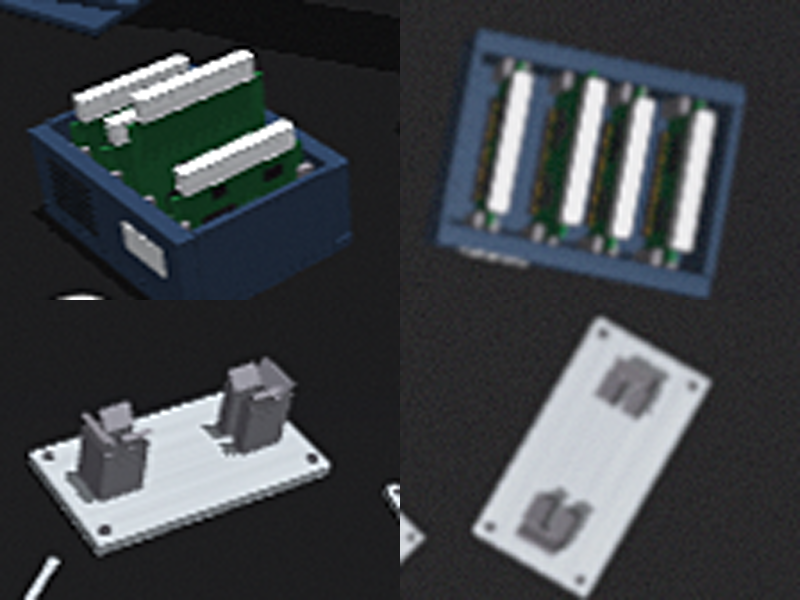

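The tall card stands about 40 mm above the others. It is the second bar from the front in the scene (~(185,113)), which is the bar at (346,202) in the top view. Its neighbours at (326,199), (360,207) and (377,210) are short. The middle stand is at top (203,223), measured 192x103 mm; the others measure 133x70 and 254x136. Next I'll triangulate the bar and the stand.

```bash
python3 - <<'E'
from h import *
t=cv2.imread('pics/top0.png');s=cv2.imread('pics/scene0.png')
X,Y=np.meshgrid(range(512),range(384))
g=t.min(2)
for c,r in rects((g>170)&(X>336)&(X<353)&(Y>165)&(Y<240),30): pass
b=cv2.boxPoints(r)
w=onz('top',b,150);print('topbar',r,w.round(1))
i=np.argmax([np.linalg.norm(w[k]-w[(k+1)%4]) for k in range(4)])
d=w[(i+1)%4]-w[i];yaw=np.degrees(np.arctan2(d[1],d[0]));print('card yaw',yaw%180,'ctr',w.mean(0))
for c,q in rects((s.min(2)>165)&(X>167)&(X<206)&(Y>100)&(Y<126),20):print('scene',q,cv2.boxPoints(q).round(1).tolist(),cv2.contourArea(c))
# predicted scene pixels of top-face center
cs=camera_info('scene')
for z in (110,150):
    p=onz('top',[r[0]],z)[0];e=cs['R']@p+cs['t'];print(z,e[:2]/e[2]*cs['fx']+[cs['cx'],cs['cy']])
for c,r in rects(cv2.morphologyEx((g>110).astype(np.uint8),cv2.MORPH_CLOSE,np.ones((9,9)))*((X>165)&(X<245)&(Y>175)&(Y<270)),1000):
    w=onz('top',cv2.boxPoints(r),12);i=np.argmax([np.linalg.norm(w[k]-w[(k+1)%4]) for k in range(4)])
    d=w[(i+1)%4]-w[i];print('stand yaw',np.degrees(np.arctan2(d[1],d[0]))%180,w.mean(0))
st=read_state();q=st['tcp_rot'];R=Ro.from_quat([q[1],q[2],q[3],q[0]]).as_matrix();print(R.round(3))
E
```

```text
topbar ((346.1943359375, 202.13018798828125), (4.852931499481201, 40.60490798950195), 10.619654655456543) [[ 508.8 -183.3  150. ]
 [ 607.6 -201.2  150. ]
 [ 605.7 -213.2  150. ]
 [ 506.9 -195.1  150. ]]
card yaw 169.6625673372413 ctr [ 557.23061753 -198.19415853  150.        ]
scene ((174.65516662597656, 108.13795471191406), (2.5997347831726074, 15.227017402648926), 68.19859313964844) [[167.10000610351562, 109.80000305175781], [181.1999969482422, 104.0999984741211], [182.1999969482422, 106.5], [168.10000610351562, 112.19999694824219]] 23.0
scene ((183.75863647460938, 110.39656066894531), (3.156820774078369, 34.16794204711914), 68.19859313964844) [[167.3000030517578, 115.30000305175781], [199.0, 102.5999984741211], [200.1999969482422, 105.5], [168.5, 118.19999694824219]] 66.0
110 [182.43452622 123.24552599]
150 [183.92967124 110.54762264]
stand yaw 151.6809285417699 [498.20490395 163.13591559  12.        ]
[[ 0.907  0.421 -0.001]
 [ 0.421 -0.907  0.002]
 [ 0.    -0.002 -1.   ]]
```

Triangulation puts the bar top at z≈150, centred at (557,-198) with yaw -10.3°. I'll move above it for a wrist view.

Call:
apply_moves:
  deltas:
    - [8.5, [4.2, -2.1, -0.3], 0]
    - [8.5, [4.2, -2.1, -0.3], 0]
    - [8.5, [4.2, -2.1, -0.3], 0]
    - [8.5, [4.2, -2.1, -0.3], 0]
    - [8.5, [4.2, -2.1, -0.3], 0]
    - [8.5, [4.2, -2.1, -0.3], 0]
    - [8.5, [4.2, -2.1, -0.3], 0]
    - [8.5, [4.2, -2.1, -0.3], 0]
    - [8.5, [4.2, -2.1, -0.3], 0]
    - [8.5, [4.2, -2.1, -0.3], 0]

```text
clock: 1.35
ee_pos: [556.2, -198.0, 260.8]
tcp_rot: [-0.0, 0.976, 0.216, -0.0]
force: [0.6, -0.3, 0.2]
grip_width: 85.1
gripper_force: 0.0
```

Call:
apply_moves:
  deltas:
    - [5, [0, 0, 0], 8.8]
    - [5, [0, 0, 0], 8.8]
    - [5, [0, 0, 0], 8.8]
    - [5, [0, 0, 0], 8.8]
    - [5, [0, 0, 0], 0]
    - [5, [0, 0, 0], 0]

```text
clock: 2.1
ee_pos: [555.5, -199.4, 260.9]
tcp_rot: [-0.0, 0.996, -0.089, -0.0]
force: [0.7, 0.1, -0.2]
grip_width: 50.2
gripper_force: 0.0
```

```bash
python3 - <<'E'
from h import *
s=read_state();f=grab_frame('wrist');cv2.imwrite('pics/w1.png',f)
q=s['tcp_rot'];R=Ro.from_quat([q[1],q[2],q[3],q[0]]).as_matrix();print(s['ee_pos'],R.round(4).tolist(),s['qpos'].round(3),s['grip_width'])
for c,r in rects(f.min(2)>150,150):
    w=onz('wrist',cv2.boxPoints(r),150,s);print(np.round(r[0]),np.round(r[1]),w.round(1).tolist(),w.mean(0).round(1))
E
```

```text
[ 555.53685869 -199.37457019  260.93028705] [[0.9843, -0.1765, -0.0006], [-0.1765, -0.9843, 0.0003], [-0.0007, -0.0002, -1.0]] [-0.463  0.121  1.667  0.     1.354  1.285] 50.23814475999459
[ 22. 242.] [ 45. 132.] [[482.3, 55.1, 150.0], [601.1, 3.1, 150.0], [594.9, -32.0, 150.0], [474.7, 15.1, 150.0]] [538.2  10.3 150. ]
[256. 181.] [118.  15.] [[608.2, -202.1, 150.0], [606.2, -213.5, 150.0], [507.0, -196.4, 150.0], [509.3, -183.5, 150.0]] [ 557.7 -198.9  150. ]
[353. 170.] [ 17. 105.] [[512.2, -264.1, 150.0], [598.3, -276.7, 150.0], [595.2, -289.6, 150.0], [508.7, -278.4, 150.0]] [ 553.6 -277.2  150. ]
[304. 170.] [ 15. 105.] [[519.6, -223.9, 150.0], [604.7, -241.3, 150.0], [602.0, -252.3, 150.0], [516.5, -236.0, 150.0]] [ 560.7 -238.4  150. ]
[209. 169.] [104.  14.] [[617.9, -165.3, 150.0], [616.4, -175.9, 150.0], [531.6, -160.5, 150.0], [533.2, -148.7, 150.0]] [ 574.8 -162.6  150. ]
[168.  12.] [23. 59.] [[702.4, -142.1, 150.0], [695.4, -182.0, 150.0], [681.7, -178.7, 150.0], [688.8, -137.9, 150.0]] [ 692.1 -160.2  150. ]
[31. 24.] [47. 62.] [[718.0, -49.7, 150.0], [711.1, -91.0, 150.0], [683.2, -80.2, 150.0], [690.5, -37.1, 150.0]] [700.7 -64.5 150. ]
```

View pics/w1.png

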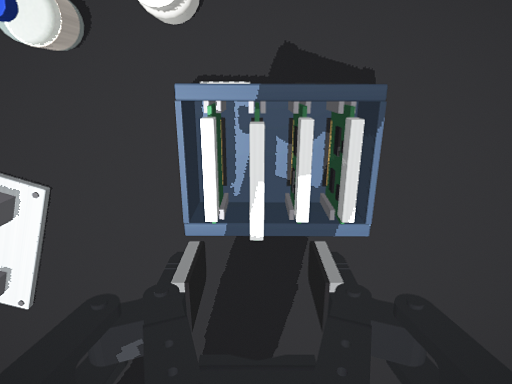

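The bar is at (256,181), centred between the fingers. It appears longer than its neighbours (118 px against 105), which confirms it is the tall card. The wrist view agrees with the top view to within 1 mm, so I'll descend and grip.

Call:
apply_moves:
  deltas:
    - [4, [0.2, -0.08, 2.5], 0]
    - [4, [0, 0, 2.5], 0]
    - [4, [0, 0, 2.5], 0]
    - [4, [0, 0, 2.5], 0]
    - [4, [0, 0, 2], 0]
    - [4, [0, 0, 1.8], 0]
    - [4, [0, 0, 0], 0]
    - [4, [0, 0, 0], 0]

```text
clock: 3.15
ee_pos: [558.5, -199.4, 124.1]
tcp_rot: [0.0, 0.996, -0.09, 0.001]
force: [-0.1, 0.9, -0.0]
grip_width: 40.1
gripper_force: 0.0
```

Call:
apply_moves:
  deltas:
    - [0, [0, 0, 0], 0]
    - [0, [0, 0, 0], 0]
    - [0, [0, 0, 0], 0]
    - [0, [0, 0, 0], 0]
    - [0, [0, 0, 0], 0]
    - [0, [0, 0, 0], 0]

```text
clock: 3.9
ee_pos: [558.9, -199.5, 124.6]
tcp_rot: [0.0, 0.996, -0.09, 0.001]
force: [0.4, 0.5, 5.5]
grip_width: 10.8
gripper_force: 60.3
```

Call:
apply_moves:
  deltas:
    - [0, [0, 0, -0.5], 0]
    - [0, [0, 0, -1], 0]
    - [0, [0, 0, -1], 0]
    - [0, [0, 0, -1], 0]
    - [0, [0, 0, -1], 0]
    - [0, [0, 0, -1], 0]
    - [0, [0, 0, -1], 0]
    - [0, [0, 0, -1], 0]

```text
clock: 4.9
ee_pos: [557.8, -199.0, 199.0]
tcp_rot: [0.0, 0.996, -0.09, 0.0]
force: [-0.3, -1.2, -0.4]
grip_width: 11.1
gripper_force: 59.5
```

Call:
apply_moves:
  deltas:
    - [0, [0, 0, -1.5], 0]
    - [0, [0, 0, -1.5], 0]
    - [0, [0, 0, -1.5], 0]
    - [0, [0, 0, -1.5], 0]
    - [0, [0, 0, -1.5], 0]
    - [0, [0, 0, -1.5], 0]
    - [0, [0, 0, 0], 0]
    - [0, [0, 0, 0], 0]
    - [0, [0, 0, 0], 0]

```text
clock: 6.02
ee_pos: [557.3, -198.8, 287.2]
tcp_rot: [-0.0, 0.996, -0.09, -0.001]
force: [0.1, -0.1, -1.0]
grip_width: 10.9
gripper_force: 59.5
```

```bash
python3 - <<'E'
from h import *
f=grab_frame('scene');t=grab_frame('top');cv2.imwrite('pics/s2.png',f);cv2.imwrite('pics/t2.png',t)
cv2.imwrite('pics/s2c.png',np.hstack([cv2.resize(f[20:200,120:300],(400,400)),cv2.resize(t[100:300,160:410],(400,400))]))
s=read_state();print(s['ee_pos'],s['grip_width'],s['force'],s['ft_torque'])
E
```

```text
[ 557.4668001  -198.85510539  287.36695096] 11.03577623379675 [ 0.40293485 -0.18161838 -0.45055693] [-0.01988507  0.0117816  -0.00190315]
```

View pics/s2c.png

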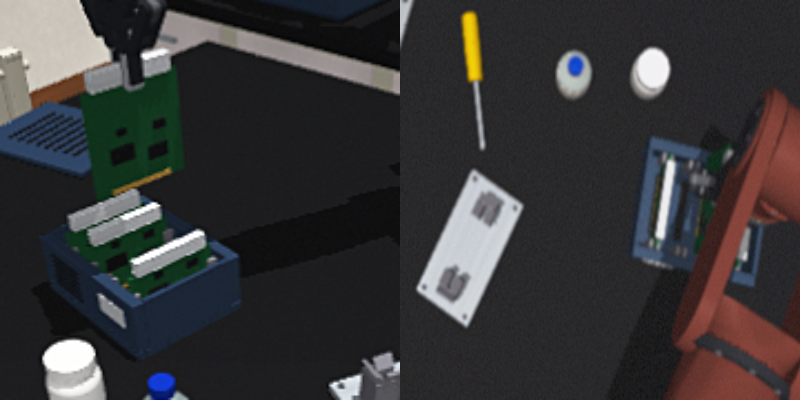

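The tall card is out and hanging vertically, and the other three are still in the cage. Next I'll move beside the stand and look at it with the wrist camera.

Call:
apply_moves:
  deltas:
    - [0, [-1, -1.7, 0], 0]
    - [0, [-1.8, -3.3, 0], 0]
    - [0, [-1.8, -3.3, 0], 0]
    - [0, [-1.8, -3.3, 0], 0]
    - [0, [-1.8, -3.3, 0], 0]
    - [0, [-1.8, -3.3, 0], 0]
    - [0, [-1.8, -3.3, 0], 0]
    - [0, [-1.8, -3.3, 0], 0]
    - [0, [-1.5, -1.7, 0], 0]
    - [0, [0, 0, 0], 0]

```text
clock: 7.38
ee_pos: [455.1, 90.4, 288.2]
tcp_rot: [-0.0, 0.996, -0.088, -0.0]
force: [1.3, -0.4, -1.5]
grip_width: 11.2
gripper_force: 59.4
```

Call:
apply_moves:
  deltas:
    - [0, [0, 0, 0], 6]
    - [0, [0, 0, 0], 6]
    - [0, [0, 0, 0], 6]
    - [0, [0, 0, 0], 0]
    - [0, [0, 0, 0], 0]
    - [0, [0, 0, 0], 0]

```text
clock: 8.12
ee_pos: [456.6, 88.5, 288.3]
tcp_rot: [0.0, 0.97, -0.244, 0.0]
force: [0.1, 0.3, -0.4]
grip_width: 11.1
gripper_force: 59.4
```

```bash
python3 - <<'E'
from h import *
s=read_state();f=grab_frame('wrist');cv2.imwrite('pics/w2.png',f)
np.savez('pics/w2.npz',**{k:s[k] for k in('ee_pos','tcp_rot')})
print(s['ee_pos'],s['tcp_rot'],s['qpos'].round(3),s['grip_width'])
E
```

```text
[456.63932138  88.51954363 288.28571386] [ 2.46968923e-05  9.69754233e-01 -2.44083441e-01  2.09498222e-05] [ 0.04  -0.179  1.909 -0.     1.412  2.104] 11.068202321828458
```

View pics/w2.png

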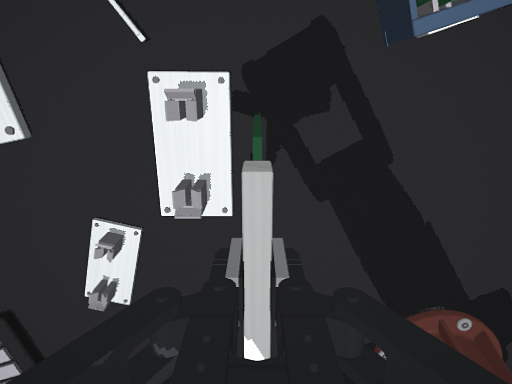

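The wrist view shows the middle stand's plate with corners near (149,71), (229,71), (233,215) and (162,216), its guides at (187,105) and (190,195), and the card edge at (257,140). I'll measure the plate metrically from the wrist and the top, and triangulate its corners for height.

```bash
cat > st.py <<'E'
from h import *
def plate(n,f,box,s=None,z=12):
    x0,y0,x1,y1=box;m=np.zeros(f.shape[:2],np.uint8);m[y0:y1,x0:x1]=(f.min(2)>105)[y0:y1,x0:x1]
    m=cv2.morphologyEx(m,cv2.MORPH_CLOSE,np.ones((5,5)))
    c=max(cv2.findContours(m,cv2.RETR_EXTERNAL,cv2.CHAIN_APPROX_NONE)[0],key=cv2.contourArea)
    h=cv2.convexHull(c)[:,0]
    w=onz(n,h,z,s)[:,:2].astype(np.float32);r=cv2.minAreaRect(w);b=cv2.boxPoints(r)
    i=0 if np.linalg.norm(b[0]-b[1])>np.linalg.norm(b[1]-b[2]) else 1
    d=b[i+1]-b[i];return r,(np.degrees(np.arctan2(d[1],d[0]))+90)%180-90,cv2.approxPolyDP(h[:,None],6,True)[:,0]
E
python3 - <<'E'
from st import *
s=dict(np.load('pics/w2.npz'));w=cv2.imread('pics/w2.png');t=cv2.imread('pics/t2.png')
for a in (('wrist',w,(140,60,240,225),s),('top',t,(165,175,245,270))):
    r,y,p=plate(*a);print(a[0],r,y,p.tolist())
# slot gaps: dark/mid profile in guides, wrist rows
g=w.mean(2)
for v in (90,95,100,105,110,115,180,185,190,195,200,205,210): print(v,g[v,160:214].astype(int).tolist())
E
```

```text
wrist ((496.1091003417969, 162.99566650390625), (100.1298828125, 192.89141845703125), 61.6077995300293) -28.392197 [[148, 71], [229, 73], [232, 215], [161, 215]]
top ((498.0592041015625, 162.83734130859375), (102.32395935058594, 191.94000244140625), 61.4124755859375) -28.58752 [[207, 185], [236, 204], [199, 262], [170, 243]]
90 [236, 237, 240, 245, 174, 163, 166, 166, 166, 166, 166, 166, 166, 166, 166, 167, 167, 166, 167, 167, 168, 167, 168, 168, 167, 167, 168, 168, 168, 167, 168, 168, 170, 146, 87, 103, 69, 66, 66, 66, 65, 60, 149, 149, 149, 146, 229, 246, 246, 244, 243, 243, 244, 242]
95 [236, 237, 238, 240, 244, 229, 127, 133, 134, 135, 136, 135, 135, 135, 135, 135, 135, 135, 135, 135, 135, 134, 135, 135, 135, 135, 135, 135, 135, 135, 135, 135, 136, 137, 129, 72, 67, 68, 68, 69, 68, 63, 118, 147, 150, 151, 142, 245, 248, 244, 244, 243, 243, 242]
100 [238, 237, 238, 241, 227, 227, 226, 172, 114, 118, 119, 120, 119, 116, 125, 180, 181, 181, 173, 150, 150, 151, 152, 152, 150, 181, 189, 125, 118, 171, 125, 111, 119, 118, 119, 122, 83, 68, 68, 69, 69, 65, 103, 148, 149, 152, 146, 245, 
[... 1944 characters left out ...]
46, 146, 146, 146, 146, 150, 113, 73, 68, 69, 80, 78, 129, 155, 156, 156, 156, 156, 156, 155, 153, 156, 107, 70, 69, 69, 68, 61, 129, 158, 242, 246, 243, 241, 242]
205 [250, 248, 243, 240, 242, 244, 242, 244, 244, 242, 240, 239, 232, 168, 153, 145, 145, 146, 147, 145, 146, 145, 146, 145, 150, 152, 107, 96, 97, 96, 96, 105, 152, 157, 156, 156, 156, 156, 155, 152, 154, 125, 78, 66, 65, 65, 209, 244, 244, 243, 243, 242, 241, 241]
210 [75, 249, 246, 248, 142, 116, 120, 120, 121, 99, 193, 240, 239, 241, 247, 179, 137, 135, 136, 136, 136, 137, 136, 136, 137, 136, 136, 136, 136, 136, 137, 137, 136, 136, 136, 137, 136, 136, 136, 136, 139, 98, 66, 63, 206, 243, 243, 242, 242, 242, 242, 242, 241, 242]
```

Call:
apply_moves:
  deltas:
    - [0, [0, -1.2, 0], 0.2]
    - [0, [0, -1.5, 0], 0]
    - [0, [0.1, -1.5, 0], 0]
    - [0, [0.1, -1.5, 0], 0]
    - [0, [0, -1.5, 1], 0]
    - [0, [0, -1.3, 1.5], 0]
    - [0, [0, 0, 2], 0]
    - [0, [0, 0, 2], 0]
    - [0, [0, 0, 1.5], 0]
    - [0, [0, 0, 0], 0]

```text
clock: 9.43
ee_pos: [497.4, 162.3, 206.0]
tcp_rot: [0.001, 0.969, -0.246, -0.002]
force: [-0.2, 0.3, -1.3]
grip_width: 10.9
gripper_force: 59.4
```

Call:
apply_moves:
  deltas:
    - [0, [0, 0, 0], 0]
    - [0, [0, 0, 0], 0]

```text
clock: 9.68
ee_pos: [499.7, 162.6, 209.5]
tcp_rot: [-0.0, 0.969, -0.246, 0.001]
force: [-0.5, -0.2, -0.9]
grip_width: 10.7
gripper_force: 59.4
```

```bash
python3 - <<'E'
from st import *
s=read_state();w=grab_frame('wrist');cv2.imwrite('pics/w3.png',w)
sc=grab_frame('scene');cv2.imwrite('pics/s3.png',sc);t=grab_frame('top');cv2.imwrite('pics/t3.png',t)
np.savez('pics/w3.npz',**{k:s[k] for k in('ee_pos','tcp_rot')})
print(s['ee_pos'],s['tcp_rot'],s['qpos'].round(3),s['grip_width'])
cv2.imwrite('pics/c3.png',np.hstack([cv2.resize(w[60:300,156:356],(400,480)),cv2.resize(sc[80:260,240:390],(400,480))]))
# plate corner heights: far corners of w2 & w3
p=[[207,185],[236,204]];s2=dict(np.load('pics/w2.npz'))
print('height',tri('wrist',[148,71],'top',p[0],s2),tri('wrist',[229,72],'top',p[1],s2))
E
```

```text
[499.71302904 162.56544056 209.47637765] [-4.64757040e-04  9.69241763e-01 -2.46108027e-01  1.01430939e-03] [0.181 0.023 1.87  0.    1.246 2.249] 10.716938453127119
height (array([600.96083344, 154.96647138,  28.9446741 ]), np.float64(1.1867620316488159)) (array([553.92059555,  73.92964731,  24.05098359]), np.float64(3.601621597540483))
```

View pics/c3.png

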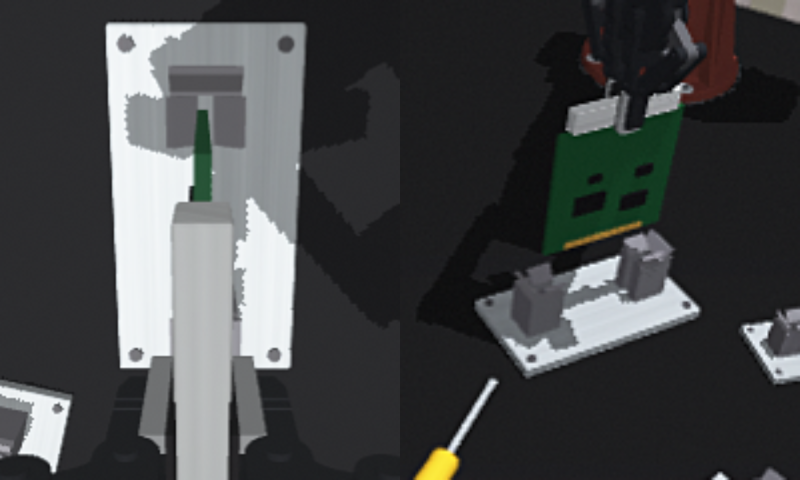

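The wrist crop shows the card's lower edge at crop (203,110), close to the far guide's slot at crop (205,105). All four plate screws are visible too. I'll use the screws from two wrist positions and the scene view for centre and height.

```bash
cat > scr.py <<'E'
from st import *
def cen(f,p,k=5):
    x,y=int(round(p[0])),int(round(p[1]));a=f[y-k:y+k+1,x-k:x+k+1].min(2).astype(float)
    wt=np.clip(np.percentile(a,60)-30-a,0,None);j,i=np.mgrid[-k:k+1,-k:k+1];return [x+(wt*i).sum()/wt.sum(),y+(wt*j).sum()/wt.sum()]
def tilt(s):
    q=s['tcp_rot'];return Ro.from_quat([q[1],q[2],q[3],q[0]]).as_matrix()
E
python3 - <<'E'
from scr import *
s2=dict(np.load('pics/w2.npz'));s3=dict(np.load('pics/w3.npz'));w2=cv2.imread('pics/w2.png');w3=cv2.imread('pics/w3.png');sc=cv2.imread('pics/s3.png')
A=[(156,80),(221,80),(168,211),(225,211)];B=[(218.5,81.5),(299,81.5),(224,237.5),(293,237.5)]
S=lambda x,y:(240+x*150/400,80+y*180/480)
C=[S(690,310),S(606,0)if 0 else None,S(531,360),S(488,302)]
P2=[];P3=[]
for a,b in zip(A,B):
    a=cen(w2,a);b=cen(w3,b);print(np.round(a,1),np.round(b,1),tri('wrist',a,'wrist',b,s2,s3))
    P2.append(onz('wrist',a,12,s2)[0]);P3.append(onz('wrist',b,12,s3)[0])
for P in(P2,P3):
    P=np.array(P);d=P[0]+P[1]-P[2]-P[3];print(P.round(1).tolist(),P.mean(0),np.degrees(np.arctan2(d[1],d[0])))
R=tilt(s3);c=np.mean(P3,0)-s3['ee_pos'];print('tool-frame stand centre',(R.T@c).round(2),R.round(4).tolist())
s=read_state();print(s['ee_pos'],tilt(s).round(4)[:,0],s['clock'])
# card edge vs slot in tool frame: green rows
hsv=cv2.cvtColor(w3,cv2.COLOR_BGR2HSV);m=(hsv[...,1]>90)&(abs(hsv[...,0].astype(int)-60)<25)
for v in range(112,166,4):
    x=np.flatnonzero(m[v,235:275])+235
    if len(x):print(v,x.min(),x.max(),end='; ')
g=w3.mean(2)
print()
for v in(106,109,112,118,124,130):print(v,g[v,236:282].astype(int).tolist())
E
```

```text
[155.4  79.3] [218.5  81.3] (array([591.41635039, 156.70697832,  12.872372  ]), np.float64(0.12014253832914999))
[220.8  79.9] [298.6  81.7] (array([553.18879107,  86.94504355,  12.75500991]), np.float64(0.10439559123216899))
[167.6 212. ] [223.7 236.8] (array([436.72179812, 243.34400638,   0.94812957]), np.float64(2.8557712261874406))
[224.7 212.2] [292.6 236.8] (array([399.91286143, 170.03189335,   7.06488603]), np.float64(3.262022359049861))
[[591.5, 157.0, 12.0], [553.3, 87.0, 12.0], [438.2, 239.7, 12.0], [400.2, 170.0, 12.0]] [495.79306955 163.40354933  12.        ] -28.41015372508146
[[591.5, 156.8, 12.0], [553.1, 86.9, 12.0], [441.8, 238.4, 12.0], [403.6, 168.2, 12.0]] [497.50830123 162.56293083  12.        ] -28.572624216951873
tool-frame stand centre [ -2.28   1.33 197.47] [[0.8789, -0.4771, 0.0022], [-0.4771, -0.8789, 0.0004], [0.0017, -0.0014, -1.0]]
[499.38551032 162.49333531 209.14010939] [ 0.8789 -0.4771  0.0012] 9.825
116 255 259; 120 255 259; 124 255 259; 128 254 260; 132 254 260; 136 254 261; 140 254 261; 144 254 260; 148 254 260; 152 254 260; 156 252 260; 
106 [251,
[... 541 characters left out ...]
, 144, 148, 124, 100, 96, 97, 96, 97, 98, 97, 97, 98, 97, 97, 97, 97, 98, 97, 107, 146, 150, 152]
118 [147, 147, 137, 105, 98, 99, 97, 98, 97, 97, 97, 97, 97, 97, 97, 97, 98, 100, 67, 43, 41, 41, 40, 35, 135, 150, 124, 100, 96, 97, 97, 97, 97, 97, 97, 97, 96, 97, 97, 98, 98, 97, 107, 145, 150, 152]
124 [146, 146, 148, 109, 96, 99, 97, 97, 97, 97, 98, 97, 98, 97, 97, 97, 98, 87, 53, 40, 42, 42, 41, 38, 79, 142, 126, 101, 96, 97, 97, 98, 97, 97, 97, 97, 97, 97, 97, 98, 98, 96, 121, 146, 150, 150]
130 [146, 146, 147, 109, 97, 99, 98, 97, 97, 97, 97, 97, 97, 97, 97, 98, 101, 60, 39, 42, 42, 41, 42, 41, 37, 112, 125, 108, 97, 97, 97, 97, 98, 97, 97, 96, 97, 97, 97, 98, 98, 97, 120, 145, 150, 150]
```

The far screws triangulate to z≈12.8, so the plate is at 12 mm as described. Stand centre is about (497.5,162.6) with yaw -28.5°, and the card needs about +1.2 mm in tool y. I'll lower in stages.

Call:
apply_moves:
  deltas:
    - [0, [-0.05, 0.12, 0], 0]
    - [0, [0, 0, 0.8], 0]
    - [0, [0, 0, 0.8], 0]
    - [0, [0, 0, 0.8], 0]
    - [0, [0, 0, 0.6], 0]
    - [0, [0, 0, 0.5], 0]
    - [0, [0, 0, 0.5], 0]
    - [0, [0, 0, 0.5], 0]
    - [0, [0, 0, 0], 0]
    - [0, [0, 0, 0], 0]

```text
clock: 11.08
ee_pos: [498.1, 161.7, 163.5]
tcp_rot: [-0.0, 0.969, -0.246, 0.0]
force: [-0.8, 0.3, -0.3]
grip_width: 11.0
gripper_force: 59.5
```

```bash
python3 - <<'E'
from scr import *
s=read_state();w=grab_frame('wrist');sc=grab_frame('scene')
print(s['ee_pos'],s['force'],s['ft_torque'],s['grip_width'])
cv2.imwrite('pics/c4.png',np.hstack([cv2.resize(w[60:220,186:326],(400,457)),cv2.resize(sc[100:260,250:390],(400,457))]))
E
```

```text
[498.0521756  161.65984564 163.49421946] [-0.84501085  0.28163923 -0.28009166] [ 0.02379234 -0.03579266 -0.00700855] 10.962894017561748
```

View pics/c4.png

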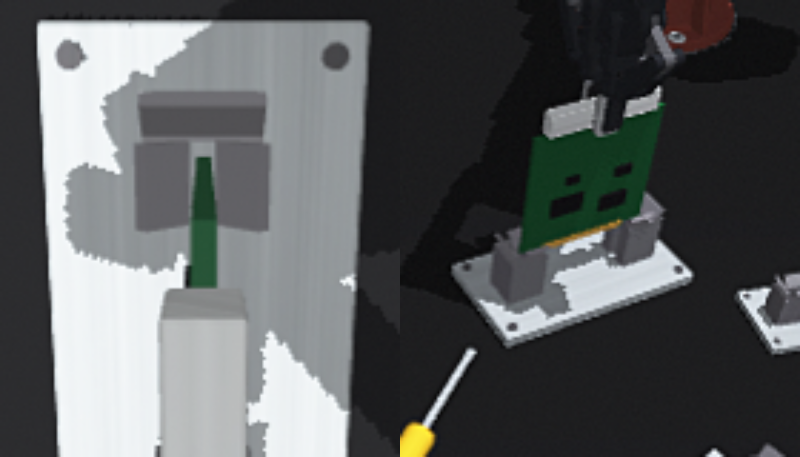

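The card's lower edge is inside the guides and centred (crop card x≈203, slot x≈202), and the contact force is about zero. I'll continue down.

Call:
apply_moves:
  deltas:
    - [0, [0, 0, 0.4], 0]
    - [0, [0, 0, 0.5], 0]
    - [0, [0, 0, 0.5], 0]
    - [0, [0, 0, 0.5], 0]
    - [0, [0, 0, 0.5], 0]
    - [0, [0, 0, 0.4], 0]
    - [0, [0, 0, 0.3], 0]
    - [0, [0, 0, 0], 0]
    - [0, [0, 0, 0], 0]

```text
clock: 12.3
ee_pos: [498.0, 161.7, 132.5]
tcp_rot: [-0.0, 0.969, -0.246, 0.0]
force: [0.2, -0.1, -1.2]
grip_width: 11.0
gripper_force: 59.5
```

Call:
apply_moves:
  deltas:
    - [0, [0, 0, 0.2], 0]
    - [0, [0, 0, 0.2], 0]
    - [0, [0, 0, 0.1], 0]
    - [0, [0, 0, 0], 0]
    - [0, [0, 0, 0], 0]

```text
clock: 12.92
ee_pos: [497.9, 161.6, 127.3]
tcp_rot: [-0.0, 0.969, -0.246, 0.0]
force: [0.2, 0.2, -1.7]
grip_width: 11.0
gripper_force: 59.5
```

Call:
apply_moves:
  deltas:
    - [0, [0, 0, 0.05], 0]
    - [0, [0, 0, 0.05], 0]
    - [0, [0, 0, 0], 0]
    - [0, [0, 0, 0], 0]

```text
clock: 13.42
ee_pos: [498.0, 161.7, 126.7]
tcp_rot: [-0.0, 0.969, -0.246, 0.0]
force: [-0.9, 0.9, 2.2]
grip_width: 10.8
gripper_force: 59.9
```

Call:
apply_moves:
  deltas:
    - [0, [0, 0, 0.05], 0]
    - [0, [0, 0, 0.05], 0]
    - [0, [0, 0, 0], 0]
    - [0, [0, 0, 0], 0]

```text
clock: 13.92
ee_pos: [498.2, 161.9, 126.7]
tcp_rot: [-0.0, 0.969, -0.246, 0.0]
force: [-2.9, 0.0, 7.0]
grip_width: 10.6
gripper_force: 60.8
```

Contact came at TCP z=126.7, as predicted for the slot floor at 12 mm, and the upward force is rising. The card is seated, so I'll release and retreat upward.

Call:
apply_moves:
  deltas:
    - [1.5, [0, 0, 0], 0]
    - [2, [0, 0, 0], 0]
    - [3, [0, 0, 0], 0]
    - [4, [0, 0, 0], 0]
    - [4, [0, 0, 0], 0]
    - [4, [0, 0, 0], 0]

```text
clock: 14.68
ee_pos: [497.9, 161.6, 125.3]
tcp_rot: [0.0, 0.969, -0.246, -0.0]
force: [0.6, -0.6, -0.4]
grip_width: 40.2
gripper_force: 0.0
```

Call:
apply_moves:
  deltas:
    - [4, [0, 0, -1], 0]
    - [4, [0, 0, -1.5], 0]
    - [4, [0, 0, -2], 0]
    - [4, [0, 0, -2.5], 0]
    - [4, [0, 0, -3], 0]
    - [4, [0, 0, -3], 0]
    - [4, [0, 0, -2], 0]
    - [4, [0, 0, 0], 0]
    - [4, [0, 0, 0], 0]

```text
clock: 15.8
ee_pos: [497.5, 161.6, 275.0]
tcp_rot: [0.0, 0.969, -0.246, -0.0]
force: [0.2, 0.2, -0.6]
grip_width: 39.8
gripper_force: 0.0
```

```bash
python3 - <<'E'
from scr import *
s=read_state();w=grab_frame('wrist');sc=grab_frame('scene');t=grab_frame('top')
print(s['ee_pos'],s['force'],s['grip_width'])
g=w.min(2)
for c,r in rects((g>100)&(np.arange(512)>235)[None]&(np.arange(512)<280)[None],300):print(r)
cv2.imwrite('pics/c5.png',np.hstack([w,np.vstack([cv2.resize(sc[90:250,120:390],(280,192)),cv2.resize(t[90:280,160:400],(280,192))])]))
E
```

```text
[497.48245066 161.56999766 275.00751545] [ 0.20562895  0.18565206 -0.64338373] 39.78957838260515
((257.5, 154.0), (164.0, 43.0), 90.0)
```

View pics/c5.png

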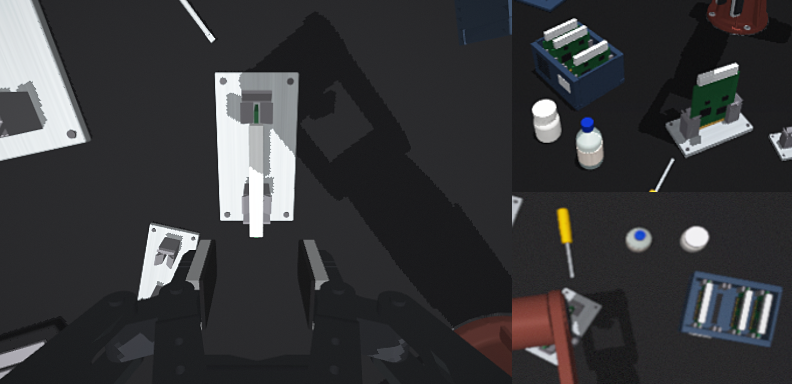

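The card stands upright in the middle stand, with its bar at wrist (257,180) centred on the slot. The three short cards, bottle, jar and screwdriver are where they were, and the gripper is clear.

```bash
python3 -c "from station import *;print(hand_in())"
```

```text
the job is handed in; nothing more can be done
None
```

The tall card is standing upright and fully home in the middle-sized stand, released, with the three short cards, bottle, screwdriver and jar left alone. I handed the job in at about 16 s of the 45 s allowed; no verdict was returned.

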